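Dim the backlight by four clicks of the filter wheel

ROBOT

A 6-joint arm with a two-finger parallel gripper is mounted at the origin on the work surface. World frame = base frame: x ahead of the robot, y to its left, z up, the work surface at z = 0. Lengths are in m, angles in rad, forces in N, time in s.
With the tool pointing down it reaches from about 0.325 to 0.9 m from the base axis. Payload 6.1 kg.
Tool frame: the origin (TCP) lies midway between the tips of the shut fingers; the grasp point (between the pads) lies 19 mm behind it; z points along the fingers, y is the line along which they close (so a half turn about z gives the same grasp; the last joint's range is limited). The gripper opens to 85 mm and grips with 20 to 120 N. Pads are 22 mm wide; open, the fingers measure 114 mm over their backs; the gripper's body (76 mm by 85 mm) begins 54 mm behind the grasp point. The pads swing forward as they close: fully open they stand 13 mm farther back than shut.
Start: joints at [-1.273, 0.22, 1.526, -0, 1.395, -0.126], TCP at [0.257, -0.57, 0.231] pointing down, gripper open.
Joint ranges: [-2.98, 2.98], [-0.91, 2.08], [0.09, 2.57], [-1.24, 4.39], [0.2, 2.65], [-2.68, 2.68]. Speed limits (rad/s): [2.57, 2.57, 3.01, 3.14, 3.14, 3.14].

INTERFACE

Orientations are given as [roll, pitch, yaw] about the fixed x, y, z axes, in that order (R = Rz(yaw) Ry(pitch) Rx(roll)).
In Python, from plant import movep, move_l, set_joints, gripper_to, hold, inverse_kinematics, observe, get_image, get_calibration, Unreachable, job_done gives the robot as it stands. Calls block until the motion is done:
- movep(position, orientation): joint-space move of the TCP to a pose.
- move_l(position, feed=0.15, rotation=None, max_force=None): straight line of the TCP; rotation=None keeps the orientation; feed is the mean speed in m/s. With max_force (N) it stops when the force on the tool has changed by that much, and returns True; else False.
- set_joints(angles): joint-space move.
- gripper_to(opening, f_grip=None): finger opening in m; f_grip is the grip in N (None keeps the last); returns when the fingers have stopped.
- hold(seconds).
- inverse_kinematics(position, orientation): joint angles nearest the present ones, or None.
- observe(): the state.
- get_image(name): name is "scene" or "top"; returns (picture, depth): 384x512x3 uint8, red, green, blue; 384x512 float32, m along the optical axis (not along the pixel's ray), 0 where there is no reading.
- get_calibration(name): a dict with "intrinsics" (3x3 intrinsics, pixels), "dist_coeffs" ([k1, k2, p1, p2, k3] as OpenCV has them; the pictures are not rectified), "world_from_camera" (4x4, takes a point from camera to world coordinates). Camera axes: x right, y down, z forward; pixel columns grow to the right and rows downward; lengths in m; the calibration is good to about 2 mm. A picture is of the moment at which its call begins. get_calibration takes no time and is no camera call.
A pose or a line that the arm cannot do raises Unreachable and nothing moves.
- job_done(): hands the job in; it is judged then, once.
The state is a dict: "time_s": time; "q": joint angles; "joint_velocities": joint speeds; "joint_torque": joint torques, N m; "eef_pos": TCP position; "tcp_rot": TCP orientation; "ft_force": force on the tool from outside, world axes, zero at the start; "torque": the same for the moment, N m; "opening": finger opening in m; "grasp_force": force on a finger pad.
Only numpy, scipy, OpenCV 4.12 (cv2) and the standard library are available. Lean on these libraries where they do the work, as an engineer would, in place of code of your own. Each camera call takes 0.05 s, during which the arm holds its last target. There are 200 camera calls.

TASK

The drop image is too bright: turn the lobed filter wheel on the optical bench exactly four clicks on, to darker glass, which is clockwise as seen from the sample stage (the top of the wheel travels towards the robot's left). Push its lobes gently with a fingertip, one click after another, without gripping the wheel; leave it resting in the fourth click stop and nothing else disturbed.

Things in the scene. Friction and masses are not known exactly. Their poses are not given: they have to be found in the camera images.
- bench: fixed optical bench: dark granite plate (460 x 260 mm, x -160 to 300, y -130 to 130 mm, top 30 mm above the table) with an aluminium rail. Origin: on the table, straight under the middle of the filter wheel. x is the optical axis: from the backlight (robot side) past the wheel (x 0) to the sample stage (x 115 mm) and camera tube (x 170 to 322 mm, below 140 mm); y to the left, z up
- wheel_axle (a point): centre of the upright filter wheel, 153 mm above the table; its axle lies along the bench's x. Aluminium disc, 54 mm radius, 12 mm thick, with eight black round-ended lobes 45 degrees apart on its rim: 13 mm wide along the rim, 14 mm thick along the axle, out to 70 mm radius; the gaps between them are about 35 mm wide at 62 mm radius. Eight round glasses, clear to black, on 36 mm radius
- rim_top (a point): highest point of the disc's rim, 54 mm above the axle, 207 mm above the table; fixed to the bench. At each click stop the middle of a gap stands here, and the lobes either side have their tips 27 mm away along bench y, 11 mm higher than here. Nothing but lobes stands higher near it: the round black hub housing behind the wheel (bench x -25 to -10 mm) tops out 15 mm below here
- filter_wheel (a joint): angle of the wheel, rad, endless; grows clockwise seen from the stage: the wheel's top moves to the bench's +y and darker glass comes into the beam at the bottom. Click stops every 0.785 (45 degrees); it starts in 0, 0.785, 1.571 or 2.356. About 2 to 5 N at a lobe's tip moves it out; past half way (a lobe at the top) it snaps into the next stop and stays; let go sooner it springs back
- wheel_mark (a point): point on the stage-side face of the wheel near the rim, 50 mm from the axle, in the middle of a gap between two lobes; it turns with the wheel, and is at the very top of the wheel when the joint reads 0. (In about one start in fifty the wheel rests balanced half way between two stops, a lobe at the very top: the snap into the next stop then counts as its first click)
- lamp_top (a point): centre of the top of the aluminium backlight box (60 x 66 mm), 162 mm above the table, on the robot's side of the wheel. To be left alone
- stage_top (a point): centre of the top of the black stage table, 70 mm square, 110 mm above the table. To be left alone
- coupon: loose round metal sample disc, 25 mm across, 4 mm thick, lying on the stage table; origin at the centre of its underside. To be left alone
- vial: loose small closed jar with a blue cap, 28 mm across, 55 mm tall, standing on the granite plate on the bench's +y side; origin at the centre of its underside. To be left alone
- driver: loose screwdriver, 140 mm long, lying on the granite plate on the bench's -y side; origin at the middle of its length on the underside, x along it. To be left alone
- tip_box: loose closed plastic box 87 x 67 mm, 41 mm tall, on the table beside the granite plate; origin at the centre of its underside. To be left alone

How it is judged:
On the way, in this order (a step that is already met when the one before it is completed fails the run):
1. the wheel rests one click from where it started (distance of wheel_mark from where it was at the start of the episode between 0.0125 and 0.045 m and (value of joint filter_wheel between -0.14 and 0.14 rad or value of joint filter_wheel between 0.6454 and 0.9254 rad or value of joint filter_wheel between 1.4308 and 1.7108 rad or value of joint filter_wheel between 2.2162 and 2.4962 rad or value of joint filter_wheel between 3.0016 and 3.2816 rad or value of joint filter_wheel between 3.787 and 4.067 rad or value of joint filter_wheel between 4.5724 and 4.8524 rad)), for 0.1 s.
2. the wheel rests two clicks from where it started (distance of wheel_mark from where it was at the start of the episode between 0.0495 and 0.0758 m and (value of joint filter_wheel between -0.14 and 0.14 rad or value of joint filter_wheel between 0.6454 and 0.9254 rad or value of joint filter_wheel between 1.4308 and 1.7108 rad or value of joint filter_wheel between 2.2162 and 2.4962 rad or value of joint filter_wheel between 3.0016 and 3.2816 rad or value of joint filter_wheel between 3.787 and 4.067 rad or value of joint filter_wheel between 4.5724 and 4.8524 rad)), for 0.1 s.
3. the wheel rests three clicks from where it started (distance of wheel_mark from where it was at the start of the episode between 0.079 and 0.095 m and (value of joint filter_wheel between -0.14 and 0.14 rad or value of joint filter_wheel between 0.6454 and 0.9254 rad or value of joint filter_wheel between 1.4308 and 1.7108 rad or value of joint filter_wheel between 2.2162 and 2.4962 rad or value of joint filter_wheel between 3.0016 and 3.2816 rad or value of joint filter_wheel between 3.787 and 4.067 rad or value of joint filter_wheel between 4.5724 and 4.8524 rad)), for 0.1 s.
4. the wheel rests four clicks from where it started (distance of wheel_mark from where it was at the start of the episode above 0.0965 m and (value of joint filter_wheel between 3.0016 and 3.2816 rad or value of joint filter_wheel between 3.787 and 4.067 rad or value of joint filter_wheel between 4.5724 and 4.8524 rad or value of joint filter_wheel between 5.3578 and 5.6378 rad)), for 0.1 s.
At the end, for the whole second after the job is handed in: the filter wheel rests, within 8 degrees, in the fourth click stop clockwise (as seen from the stage) of where it started, 180 degrees on (all of step 4 and velocity of joint filter_wheel between -0.1 and 0.1 rad/s); the robot touches nothing.
It fails at once if the wheel or bench is gripped or pushed with more than 25 N (contact force between the fingers and bench above 25 N).
It fails at once if the metal sample disc is moved by more than 10 mm (distance of coupon from where it was at the start of the episode above 0.01 m).
It fails at once if the vial is moved by more than 10 mm (distance of vial from where it was at the start of the episode above 0.01 m).
It fails at once if the screwdriver is moved by more than 10 mm (distance of driver from where it was at the start of the episode above 0.01 m).
It fails at once if the plastic box is moved by more than 10 mm (distance of tip_box from where it was at the start of the episode above 0.01 m).
It also fails if it takes over 64 s, if anything falls off the work surface, if the arm or the gripper's body presses on something with over 40 N, if the wrist force passes 120 N, or if a joint passes its speed limit or range.

## Working session

There is one attempt and no reset: what is moved stays moved. The work goes in short steps, each a Python script; the robot and the scene stay as the last script left them, time stands still between calls to the robot, and variables do not carry over. Pictures are saved under pics/ and viewed, at most 10 in all, crops included, and the job is handed in when it is done.

```bash
mkdir -p pics; ls; python3 - <<'E'
from plant import *
import cv2,numpy as np
for n in("scene","top"):
    p,d=get_image(n);cv2.imwrite(f"pics/{n}0.png",p[:,:,::-1]);np.save(f"pics/{n}0.npy",d)
    c=get_calibration(n);print(n,np.round(c["intrinsics"],1).tolist(),c["dist_coeffs"],np.round(c["world_from_camera"],3).tolist())
E
```

```text
pics
scene [[394.3, 0.0, 253.0], [0.0, 394.3, 192.0], [0.0, 0.0, 1.0]] [-0.12180643  0.          0.          0.          0.        ] [[-0.689, 0.57, -0.447, 0.896], [0.724, 0.531, -0.439, 0.45], [-0.013, -0.626, -0.779, 0.724], [0.0, 0.0, 0.0, 1.0]]
top [[365.8, 0.0, 259.0], [0.0, 365.8, 189.6], [0.0, 0.0, 1.0]] [-0.01471812  0.          0.          0.          0.        ] [[-0.01, -0.983, 0.186, 0.457], [-1.0, 0.012, 0.009, 0.104], [-0.011, -0.186, -0.983, 0.848], [0.0, 0.0, 0.0, 1.0]]
```

View pics/scene0.png

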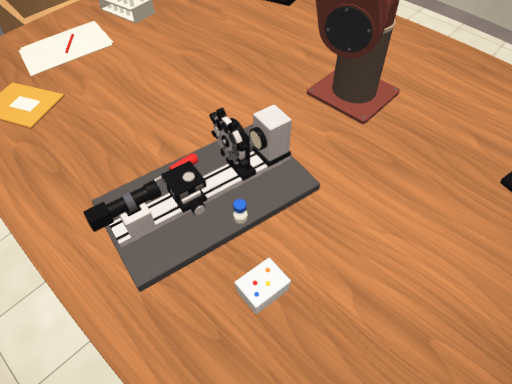

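View pics/top0.png

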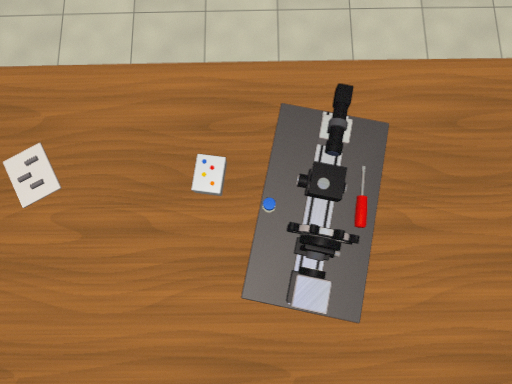

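The scene view shows the bench with the wheel around (232,138). In the top view the plate corners are at about (281,104), (388,123), (360,321) and (242,299), and the wheel lies around (322,236).

```bash
cat > h.py <<'E'
from plant import *
import cv2,numpy as np
def ray(n,px):
    c=get_calibration(n);T=c["world_from_camera"]
    u=cv2.undistortPoints(np.float64(px).reshape(-1,1,2),c["intrinsics"],c["dist_coeffs"])[:,0]
    return T[:3,3],np.c_[u,np.ones(len(u))]@T[:3,:3].T
def onz(n,px,z):
    o,d=ray(n,px);return o+d*((z-o[2])/d[:,2])[:,None]
def cloud(n,D):
    v,u=np.nonzero(D>0);o,d=ray(n,np.c_[u,v]);return np.c_[u,v],o+d*D[v,u][:,None]
E
python3 - <<'E'
from h import *
s=observe();print(s["tcp_rot"],s["ft_force"])
# bench plate: top-view points at z~30mm
D=np.load("pics/top0.npy");uv,P=cloud("top",D)
I=cv2.imread("pics/top0.png");C=I[uv[:,1],uv[:,0]].astype(int)
m=(C.max(1)<90)&(C.max(1)-C.min(1)<20)&(abs(P[:,2]-.03)<.012)&(uv[:,0]>230)&(uv[:,0]<400)&(uv[:,1]>95)&(uv[:,1]<330)
print(m.sum(),np.median(P[m,2]))
M=np.zeros(D.shape,np.uint8);M[uv[m,1],uv[m,0]]=255;M=cv2.morphologyEx(M,cv2.MORPH_OPEN,np.ones((3,3)))
v,u=np.nonzero(M);Q=onz("top",np.c_[u,v],.03)[:,:2]
(c,sz,a)=cv2.minAreaRect((Q*1000).astype(np.float32));print("rect",c,sz,a)
B=cv2.boxPoints((c,sz,a));e=[B[1]-B[0],B[2]-B[1]];e=max(e,key=np.linalg.norm);e=e*np.sign(e[0]);b=np.arctan2(e[1],e[0])
R=np.array([[np.cos(b),-np.sin(b)],[np.sin(b),np.cos(b)]])
o=np.array(c)/1000-R@[.07,0];print("yaw",b,"origin",o)
np.save("bench.npy",[*o,b])
# cloud in bench frame, both views: wheel
for n in("top","scene"):
    uv,P=cloud(n,np.load(f"pics/{n}0.npy"));X=np.c_[(P[:,:2]-o)@R,P[:,2]]*1000
    w=X[(abs(X[:,0])<40)&(abs(X[:,1])<85)&(X[:,2]>190)&(X[:,2]<240)]
    print(n,len(w));print(np.round(w[w[:,2].argsort()[::-1]][:80:2]).astype(int).tolist())
    l=X[(X[:,0]>-140)&(X[:,0]<-30)&(abs(X[:,1])<60)&(abs(X[:,2]-162)<5)];print("lamp",l.min(0),l.max(0),l.mean(0))
for n,(x0,y0,x1,y1) in dict(scene=(195,95,295,180),top=(275,210,375,285)).items():
    cv2.imwrite(f"pics/{n}c.png",cv2.resize(cv2.imread(f"pics/{n}0.png")[y0:y1,x0:x1],None,fx=7,fy=7,interpolation=2))
E
```

```text
[-3.13984749e+00 -2.10410594e-04  4.23759453e-01] [ 0.51479885 -0.53069015 -1.14333585]
2423 0.02974632999782656
rect (737.9085693359375, -56.96563720703125) (256.39776611328125, 112.00757598876953) 77.83770751953125
yaw 1.3585241 origin [ 0.72316085 -0.12539447]
top 0
[]Traceback (most recent call last):
  File "<stdin>", line 20, in <module>
    return umr_minimum(a, axis, None, out, keepdims, initial, where)
ValueError: zero-size array to reduction operation minimum which has no identity
```

```bash
cat > m.py <<'E'
from h import *
D=np.load("pics/top0.npy");uv,P=cloud("top",D)
m=(abs(P[:,2]-.03)<.008)&(uv[:,0]>230)&(uv[:,0]<400)&(uv[:,1]>95)&(uv[:,1]<330)
M=np.zeros(D.shape,np.uint8);M[uv[m,1],uv[m,0]]=255;M=cv2.morphologyEx(M,cv2.MORPH_OPEN,np.ones((3,3)))
v,u=np.nonzero(M);print(len(u),u.min(),u.max(),v.min(),v.max());Q=onz("top",np.c_[u,v],.03)[:,:2]
(c,sz,a)=cv2.minAreaRect((Q*1000).astype(np.float32));print("rect",c,sz,a)
K=onz("top",[[281,104],[388,123],[360,321],[242,299]],.03)[:,:2];print("corners",K,K.mean(0))
B=cv2.boxPoints((c,sz,a));e=max([B[1]-B[0],B[2]-B[1]],key=np.linalg.norm);e=e*np.sign(e[0]);b=np.arctan2(e[1],e[0])
R=np.array([[np.cos(b),-np.sin(b)],[np.sin(b),np.cos(b)]])
o=np.array(c)/1000-R@[.07,0];print("yaw",b,"origin",o)
np.save("bench.npy",[*o,b])
for n,(x0,y0,x1,y1) in dict(scene=(195,95,295,180),top=(275,210,375,285)).items():
    cv2.imwrite(f"pics/{n}c.png",cv2.resize(cv2.imread(f"pics/{n}0.png")[y0:y1,x0:x1],None,fx=7,fy=7,interpolation=2))
for n in("top","scene"):
    uv,P=cloud(n,np.load(f"pics/{n}0.npy"));X=np.c_[(P[:,:2]-o)@R,P[:,2]]*1000
    w=X[(abs(X[:,0])<40)&(abs(X[:,1])<85)&(X[:,2]>195)&(X[:,2]<240)]
    print(n,len(w));print(np.round(w[w[:,2].argsort()[::-1]][:120:3]).astype(int).tolist())
    l=X[(X[:,0]>-140)&(X[:,0]<-30)&(abs(X[:,1])<60)&(abs(X[:,2]-162)<5)]
    if len(l):print("lamp",l.min(0),l.max(0),l.mean(0))
E
python3 m.py
```

```text
15085 242 388 103 322
rect (571.07080078125, -19.928817749023438) (259.58514404296875, 459.1986389160156) 77.8223876953125
corners [[ 0.81800659  0.05698399]
 [ 0.76691063 -0.19360325]
 [ 0.32366071 -0.10071003]
 [ 0.37151889  0.15069522]] [ 0.57002421 -0.02165852]
yaw -0.2125394 origin [ 0.50264591 -0.00516282]
top 330
[[1, -23, 219], [-4, -26, 219], [7, 25, 218], [-3, 23, 218], [1, -27, 218], [-2, 25, 218], [2, 22, 218], [-6, -24, 217], [1, 25, 217], [0, 23, 217], [5, -28, 217], [2, 29, 217], [-6, 26, 217], [-4, 26, 217], [1, 29, 217], [-3, 30, 217], [5, -26, 216], [6, 28, 216], [-2, 26, 216], [-4, 28, 216], [-5, 24, 216], [0, 25, 216], [-5, -28, 216], [-1, 21, 216], [6, -21, 216], [-1, 28, 216], [-3, -30, 216], [6, 22, 215], [-5, -19, 215], [-6, -23, 215], [-4, 19, 215], [7, -19, 215], [-6, 20, 215], [-6, 19, 214], [1, 21, 214], [-7, -29, 214], [-2, 28, 214], [4, 29, 213], [-2, -18, 213], [4, -19, 213]]
lamp [-139.96235042  -33.18140149  157.03994695] [-30.11582951  33.03666848 165.80906874] [-1.06065931e+02  1.61313638e-01  1.61403699e+02]
scene 280
[[4, 26, 220], [2, -24, 220], [-3, -25, 220], [-1, -27, 220], [-5, -21, 219], [6, -21, 219], [-2, 24, 219], [3, -27, 219], [1, -23, 218], [6, -26, 218], [-7, 24, 218], [4, -21, 218], [-7, -21, 218], [-6, 29, 217], [-6, 25, 217], [2, -21, 217], [-2, 29, 217], [-5, -21, 217], [5, -21, 216], [6, 29, 216], [4, 30, 216], [6, -31, 215], [-4, 31, 215], [4, -19, 214], [-1, -19, 214], [-6, -16, 214], [-8, 29, 214], [6, 25, 213], [5, 21, 212], [-2, -18, 212], [6, 26, 212], [4, -19, 211], [3, -16, 211], [6, 22, 211], [6, 29, 210], [-2, -18, 210], [-7, 30, 209], [-3, 30, 209], [6, -28, 209], [-3, -4, 209]]
lamp [-139.76494645  -33.44479958  157.09391017] [-30.69178863  32.98808681 166.40419313] [-107.40049094    2.66168312  162.48738991]
```

View pics/scenec.png

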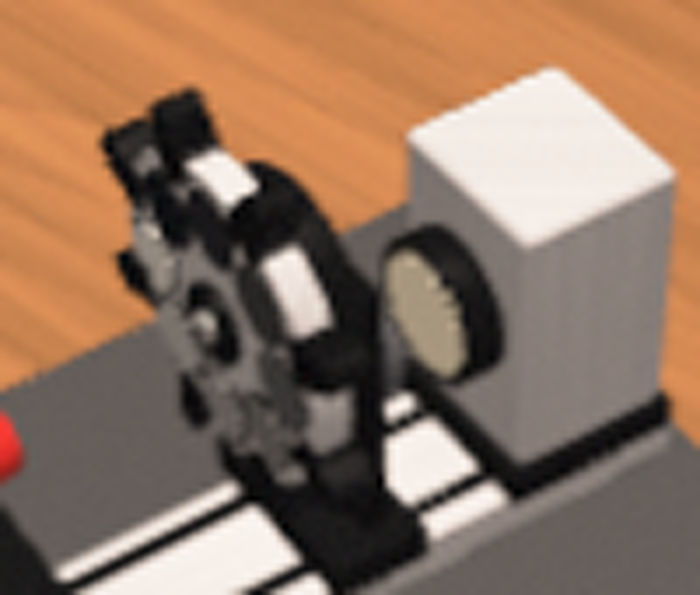

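View pics/topc.png

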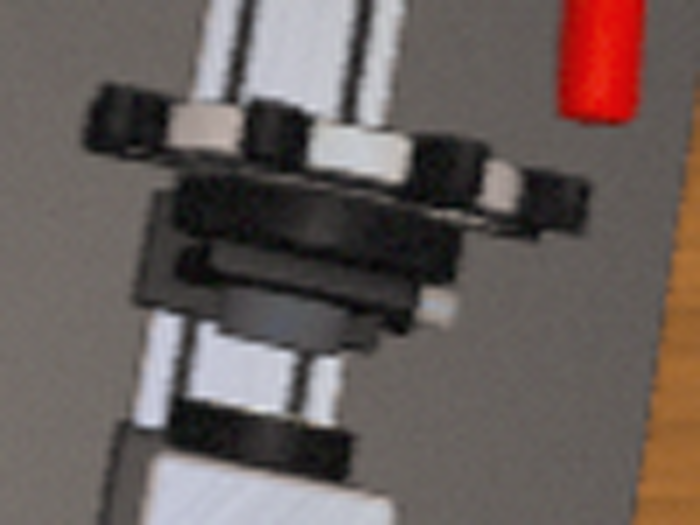

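The fit gives a bench origin of (0.503, -0.005) and a yaw of -0.213. Lobes sit at bench y ±25, z 218 in both views, so the wheel starts in a normal click stop. I'll use shut fingers and do the first click.

```bash
cat >> h.py <<'E'
import threading
ox,oy,b=np.load("bench.npy") if __import__("os").path.exists("bench.npy") else (0,0,0)
def W(y,z,x=0): return [ox+x*np.cos(b)-y*np.sin(b),oy+x*np.sin(b)+y*np.cos(b),z]
def lobes(tag):
    p,d=get_image("scene");cv2.imwrite(f"pics/{tag}.png",p[:,:,::-1])
    uv,P=cloud("top",get_image("top")[1]);q=P[:,:2]-[ox,oy]
    X=np.c_[q@np.array([[np.cos(b),-np.sin(b)],[np.sin(b),np.cos(b)]]),P[:,2]]*1000
    w=X[(abs(X[:,0])<12)&(abs(X[:,1])<45)&(X[:,2]>211)&(X[:,2]<226)]
    print(tag,"lobe y",[round(float(np.mean(g)),1) if len(g) else None for g in (w[w[:,1]<-10,1],w[abs(w[:,1])<=10,1],w[w[:,1]>10,1])],len(w))
def click(z=.211):
    move_l(W(-.050,.240),feed=.1);move_l(W(-.050,z),feed=.06,max_force=10) and print("descent stopped",observe()["eef_pos"])
    for y in np.arange(-.044,.0001,.004):
        s=move_l(W(y,z),feed=.04,max_force=18);f=observe();g=f["ft_force"]
        print(round(y*1e3),np.round([g[1]*np.cos(b)-g[0]*np.sin(b),g[2]],1),"STOP" if s else "",end=" | ")
        if s: break
    hold(.3);move_l(W(min(y,0),.245),feed=.08);hold(.3);print("\nt",observe()["time_s"])
E
python3 - <<'E'
from h import *
gripper_to(0.0)
s=observe();p=s["eef_pos"];print(s["opening"],p)
best=None
for yaw in(b+np.pi/2,b-np.pi/2):
    q=inverse_kinematics(W(-.05,.30),[np.pi,0,yaw]);print(yaw,q)
    if q is not None and (best is None or abs(q[5])<abs(best[1][5])):best=(yaw,q)
move_l([p[0],p[1],.33],feed=.2)
movep(W(-.05,.30),[np.pi,0,best[0]]);print(observe()["eef_pos"],W(-.05,.3))
click()
move_l(W(-.05,.30),feed=.15);lobes("k1")
E
```

```text
9.60051205160179e-05 [ 0.25701898 -0.56971594  0.23132608]
1.3582569221642355 [-0.26881691 -0.13352767  1.76430213  0.          1.51081819 -0.05627751]
-1.7833357314255576 None
[ 0.49220754 -0.05484867  0.3000189 ] [np.float64(0.49209876986818146), np.float64(-0.05403773921625015), 0.3]
-44 [-0.2 -0.4]  | -40 [-3.2  2. ]  | -36 [-6.6  7.7]  | -32 [-6.  10.6]  | -28 [-3.4  2.4]  | -24 [-1.2  1.1]  | -20 [-0.2 -0.8]  | -16 [3.1 0.7]  | -12 [2.2 3.7]  | -8 [1.6 2.1]  | -4 [-0.7  0.5]  | 0 [-0.   0.1]  | 
t 9.1583
k1 lobe y [-23.1, None, 24.4] 131
```

```bash
python3 - <<'E'
import cv2,numpy as np
f=lambda n:cv2.resize(cv2.imread(f"pics/{n}.png")[100:175,205:255],None,fx=7,fy=7,interpolation=2)
cv2.imwrite("pics/cmp1.png",np.clip(np.hstack([f("scene0"),f("k1")]).astype(float)*1.3,0,255))
E
```

```text
[ WARN:0@0.071] global loadsave.cpp:1063 imwrite_ Unsupported depth image for selected encoder is fallbacked to CV_8U.
```

View pics/cmp1.png

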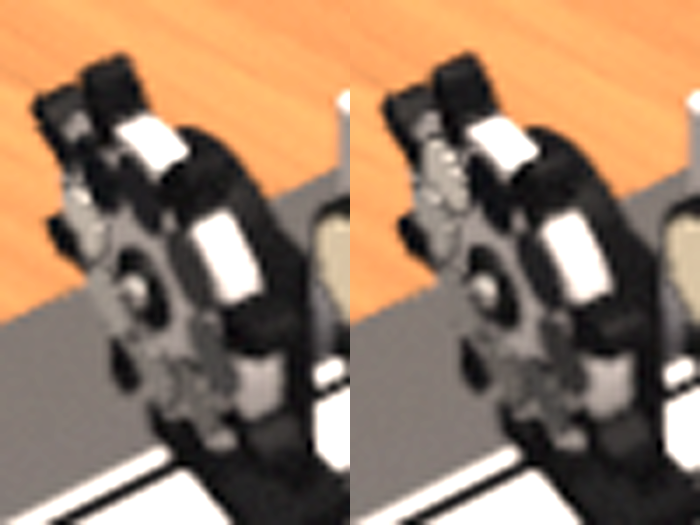

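The left panel is before the push and the right is after. The clear glass moved from the left (85,220) up to the top (445,175), so the wheel turned one click clockwise. I'll repeat the same stroke.

```bash
python3 - <<'E'
from h import *
for k in(2,3):
    click();move_l(W(-.05,.28),feed=.15);lobes(f"k{k}")
f=lambda n:cv2.resize(cv2.imread(f"pics/{n}.png")[100:175,205:255],None,fx=5,fy=5,interpolation=2)
cv2.imwrite("pics/cmp2.png",cv2.convertScaleAbs(np.hstack([f("k1"),f("k2"),f("k3")]),alpha=1.3))
E
```

```text
-44 [-0.4 -0.2]  | -40 [-3.1  2.3]  | -36 [-6.1  6. ]  | -32 [-6.6 11.3]  | -28 [-3.4  3.6]  | -24 [-2.   1.4]  | -20 [-0.4 -0. ]  | -16 [3.2 0.5]  | -12 [2.5 3. ]  | -8 [1.4 2.2]  | -4 [0.5 0.1]  | 0 [0.3 0.4]  | 
t 15.5083
k2 lobe y [-23.1, None, 24.3] 132
-44 [-0.5  0.9]  | -40 [-2.8  1.3]  | -36 [-6.3  6.9]  | -32 [-7.2 10.1]  | -28 [-4.1  3.4]  | -24 [-1.2  0.7]  | -20 [0.6 0.2]  | -16 [3.8 0.6]  | -12 [2.7 4.1]  | -8 [1.6 2.8]  | -4 [-0.6  0. ]  | 0 [ 0.2 -0.2]  | 
t 21.575
k3 lobe y [-23.1, None, 24.2] 130
```

View pics/cmp2.png

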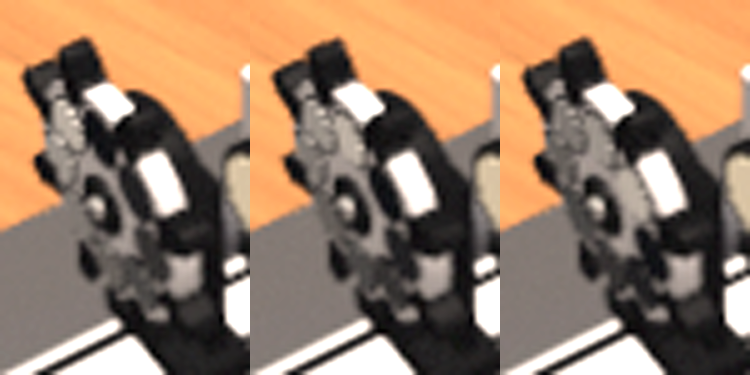

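The clear glass moves one place clockwise in each panel, and the black glass has gone from the upper right to the lower right. That makes three clicks. Now the fourth.

```bash
python3 - <<'E'
from h import *
click();move_l(W(-.05,.30),feed=.15);lobes("k4")
f=lambda n:cv2.resize(cv2.imread(f"pics/{n}.png")[100:175,205:255],None,fx=5,fy=5,interpolation=2)
cv2.imwrite("pics/cmp3.png",cv2.convertScaleAbs(np.hstack([f("scene0"),f("k3"),f("k4")]),alpha=1.3))
E
```

```text
-44 [-1.2  0.5]  | -40 [-2.1  1.3]  | -36 [-5.2  6.3]  | -32 [-7.1 10.2]  | -28 [-3.5  2.6]  | -24 [-1.8  0.5]  | -20 [-0.3  0.1]  | -16 [3.4 1.6]  | -12 [2.7 3. ]  | -8 [1.8 2.1]  | -4 [-0.3  0.2]  | 0 [-0.1  0.7]  | 
t 27.6417
k4 lobe y [-23.1, None, 24.4] 130
```

View pics/cmp3.png

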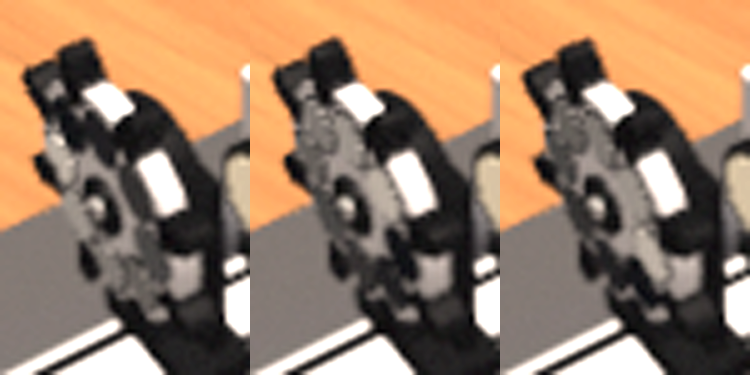

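The panels show the start, three clicks and four clicks. In the last one the clear glass is at the lower right (655,255) and the black glass at the bottom, half a turn from the start. The wheel rests in its stop and the finger is clear.

```bash
python3 -c "
from plant import *
print(job_done())"
```

```text
the job is handed in; nothing more can be done
None
```

I turned the filter wheel four clicks clockwise as seen from the stage, one click at a time, and handed the job in; pictures show it half a turn from the start, resting in a click stop with the finger clear, though no verdict came back.

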